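Set up a desiccant canister on its ledge and bare its vents

ROBOT

A 6-joint arm with a two-finger parallel gripper is mounted at the origin on the work surface. World frame = base frame: x ahead of the robot, y to its left, z up, the work surface at z = 0. Lengths are in m, angles in rad, forces in N, time in s.
With the tool pointing down it reaches from about 0.375 to 0.975 m from the base axis. Payload 3.8 kg.
Tool frame: the origin (TCP) lies between the finger pads; the fingertips stand 22 mm ahead of it and the grasp point (between the pads) lies 3 mm ahead of it (bot.finger_overhang is the distance from the TCP to the fingertips, in m); x points along the fingers, y is the direction in which the jaws open and shut, and the axes are right-handed (so a half turn about x gives the same grasp; the last joint's range is limited). The gripper opens to 85 mm and grips with 20 to 120 N. Pads are 22 mm wide; open, the fingers measure 114 mm over their backs; the gripper's body (76 mm by 85 mm) begins 54 mm behind the grasp point. The pads swing forward as they close: fully open they stand 13 mm farther back than shut.
Start: joints at [-1.283, 0.264, 1.604, -0, 1.274, -0.037], TCP at [0.215, -0.64, 0.253] pointing down, gripper open.
Joint ranges: [-2.63, 2.63], [-0.94, 2.18], [0.31, 2.57], [-1.31, 4.45], [0, 2.66], [-2.55, 2.55]. Speed limits (rad/s): [2.57, 2.57, 3.14, 3.14, 3.14, 3.14].

INTERFACE

Orientations are given as a rotation vector (axis times angle).
In Python, from workcell import bot gives the robot as it stands. The module is installed in compiled form; this text tells all that it offers.
- The arm moves only by the tool arm_command, never from a script. Its argument "series" is a list that holds one entry, the list of rows, each a list of 7 numbers: the turn, a rotation vector about the tool's x, y, z in rad, then the shift along the tool's x, y, z in cm, then the opening, from 0 (shut) to 1 (fully open). In form: [[[rx, ry, rz, x, y, z, grip], ...]]. A call has 1 to 10 rows; each row shifts and turns the pose as measured when the row begins, along the tool's axes as they then stand; what a row does not reach is not made up. A row lasts 1/10 s, in which the tool goes at most 50 mm and 8.59 degrees, less where a joint would pass 70% of its speed; a pose out of reach is approached as far as the arm can. A call is refused whole if a number of a shift passes 5 or a number of a turn 0.15, either way. A call with a gripper value outside its range is refused whole. The fingers move at their own pace and stop on an object; "newtons" is the grip in N (left out, the last holds). Time passes only in rows, so rows that do not move let the fingers close. It gives the time, the measured TCP pose, the force and the opening at its end, in the units of the state.
- bot.read_state(): the state, without advancing time (a new reading comes with each control period).
- bot.read_camera(name): name is "scene" or "top" or "wrist"; returns (picture, depth): 400x640x3 uint8, blue, green, red; 400x640 float32, m along the optical axis (not along the pixel's ray), 0 where there is no reading.
- bot.camera_info(name): a dict with "K" (3x3 intrinsics, pixels), "dist_coeffs" ([k1, k2, p1, p2, k3] as OpenCV has them; the pictures are not rectified), "extrinsics" (4x4, takes a point from camera to world coordinates). Camera axes: x right, y down, z forward; pixel columns grow to the right and rows downward; lengths in m; the calibration is good to about 2 mm. A picture is of the moment at which its call begins: read the wrist's pose just before it. camera_info takes no time and is no camera call; for the wrist camera it gives the pose at the moment of the call.
- bot.finish_job(): hands the job in, once; it reports no verdict.
The state is a dict: "time": time; "q": joint angles; "joint_vel": joint speeds; "joint_torque": joint torques, N m; "tool_pos": TCP position; "tcp_rot": TCP orientation; "wrist_force": force on the tool from outside, world axes, zero at the start; "torque": the same for the moment, N m; "width": opening from 0.0 (shut) to 1.0 (fully open).
Only numpy, scipy, OpenCV 4.12 (cv2) and the standard library are available. Lean on these libraries where they do the work, as an engineer would, in place of code of your own. Each camera call takes 0.05 s, during which the arm holds its last target.

TASK

Put the desiccant canister into service: stand it upright and wholly on the narrow orange ledge, between the two cartons, and seat its double lid (white vented lid with the blue dust cap slipped on, to be carried by the white collar) fully home and level in its mouth, dropping neither. Only then lift off the blue cap alone, leaving the vented lid seated, and finish still holding the cap motionless over the canister, at least five centimetres above where it sat. Do not shift the cartons or the bearing.

Things in the scene. Friction and masses are not known exactly. Their poses are not given: they have to be found in the camera images.
- collar (a point): Centre of the vented lid's white ribbed collar (62 mm diameter, 22 mm tall); z is the lid's up axis. One piece with it: below, a plug 44 mm wide, 12 mm long, tapering to 36 mm over its lowest 5 mm; above, a neck 46 mm wide, 12 mm tall, vent holes in its top, hidden by the cap. Stands on the bench on its plug at the start, this point 23 mm up. About 90 g.
- cap (a point): Centre (half-way up) of the blue dust cap: a cup upside down, 56 mm outer diameter, 24 mm tall, about 45 g. Slipped over the vented lid's neck with 1.5 mm play all round, it rests unlocked on the collar's top, this point 23 mm above the collar's centre, and must rise 12 mm to leave the neck. Lifting the cap lifts the cap only.
- canister_mouth (a point): Centre of the canister's open mouth, level with its rim; z is up. Loose aluminium can with a green band, 54 mm outer diameter, 85 mm tall, about 450 g, standing open on the bench at the start; mouth 48 mm wide (2 mm play all round the plug), 23 mm deep. With the lid home the collar's underside rests on the rim, the collar's centre 11 mm above this point.
- ledge (a point): Middle of the narrow ledge's top face, 100 mm above the bench: flat orange sheet steel 80 mm deep (its x) and 360 mm long (its y), fixed, on blue end panels with parts bins below. A carton stands near each end (centres 137 to 148 mm from this point along y), leaving some 200 mm free between them. Nothing stands above it.
- bearing: Steel ball bearing lying flat on the bench, 52 mm in diameter, 15 mm thick, origin at the centre of its underside. To be left alone.
- ledge_carton_a: Cardboard carton on the +y end of the ledge, 60 x 60 x 45 mm, origin at the centre of its underside. To be left alone.
- ledge_carton_b: Cardboard carton on the -y end of the ledge, 56 x 50 x 35 mm, origin at the centre of its underside. To be left alone.
Things that resemble listed ones, but are neither listed nor needed, are in the scene too. What is shaped like the part that bears canister_mouth but red is not meant.

How it is judged:
On the way, in this order (a step that is already met when the one before it is completed fails the run):
1. the canister stands on the ledge with the double lid seated home, cap still on it (z of collar in the frame of canister_mouth between 0.008 and 0.0135 m and horizontal distance between collar and canister_mouth below 0.005 m and angle between the z axis of collar and the z axis of canister_mouth, either way round below 0.06 rad and x of canister_mouth in the frame of ledge between -0.016 and 0.016 m and y of canister_mouth in the frame of ledge between -0.085 and 0.085 m and z of canister_mouth in the frame of ledge between 0.081 and 0.089 m and angle between canister_mouth's own z axis and vertical below 0.06 rad and z of cap in the frame of collar below 0.027 m), for 0.2 s.
2. the cap alone is off, the vented lid still seated (z of collar in the frame of canister_mouth between 0.008 and 0.0135 m and horizontal distance between collar and canister_mouth below 0.005 m and angle between the z axis of collar and the z axis of canister_mouth, either way round below 0.06 rad and x of canister_mouth in the frame of ledge between -0.016 and 0.016 m and y of canister_mouth in the frame of ledge between -0.085 and 0.085 m and z of canister_mouth in the frame of ledge between 0.081 and 0.089 m and angle between canister_mouth's own z axis and vertical below 0.06 rad and z of cap in the frame of collar above 0.04 m), for 0.2 s.
At the end, for the whole second after the job is handed in: Canister upright on the ledge (axis within 16 mm of its midline, 85 mm of its middle); vented lid seated (2.5 mm, centred to 5 mm, level to 0.06 rad), untouched by the robot; cap held still in the fingers, touching neither, 50 mm or more above where it sat, within 60 mm of the canister's axis (z of collar in the frame of canister_mouth between 0.008 and 0.0135 m and horizontal distance between collar and canister_mouth below 0.005 m and angle between the z axis of collar and the z axis of canister_mouth, either way round below 0.06 rad and x of canister_mouth in the frame of ledge between -0.016 and 0.016 m and y of canister_mouth in the frame of ledge between -0.085 and 0.085 m and z of canister_mouth in the frame of ledge between 0.081 and 0.089 m and angle between canister_mouth's own z axis and vertical below 0.06 rad and z of cap in the frame of collar above 0.073 m and horizontal distance between cap and canister_mouth below 0.06 m and contact force between the fingers and dust_cap above 1 N and contact force between dust_cap and vented_lid below 0.05 N and contact force between dust_cap and canister below 0.05 N and contact force between each of the arm, the fingers and vented_lid below 0.1 N and contact force between each of the arm, the fingers and canister below 0.1 N and linear speed of dust_cap below 0.03 m/s and linear speed of each of vented_lid, canister below 0.02 m/s); the arm keeps its last pose, push and grip.
It fails at once if the cap comes off while the vented lid is not seated on the canister, on the ledge ((z of cap in the frame of collar above 0.033 m or horizontal distance between cap and collar above 0.02 m) and not (z of collar in the frame of canister_mouth between 0.008 and 0.0135 m and horizontal distance between collar and canister_mouth below 0.005 m and angle between the z axis of collar and the z axis of canister_mouth, either way round below 0.06 rad and x of canister_mouth in the frame of ledge between -0.016 and 0.016 m and y of canister_mouth in the frame of ledge between -0.085 and 0.085 m and z of canister_mouth in the frame of ledge between 0.081 and 0.089 m and angle between canister_mouth's own z axis and vertical below 0.06 rad)).
It fails at once if the vented lid is pulled up out of the canister with the cap (horizontal distance between collar and canister_mouth below 0.015 m and z of collar in the frame of canister_mouth above 0.016 m and contact force between the fingers and dust_cap above 1 N and contact force between the fingers and vented_lid below 0.1 N).
It fails at once if the double lid or the canister is dropped (falls freely more than about 8 mm) ((linear speed of vented_lid above 0.4 m/s and contact force between each of the fingers, the arm and vented_lid below 0.1 N) or (linear speed of canister above 0.4 m/s and contact force between each of the fingers, the arm and canister below 0.1 N)).
It fails at once if the canister is tipped over (more than 20 degrees) (angle between canister_mouth's own z axis and vertical above 0.35 rad).
It fails at once if a carton or the bearing is shifted more than 20 mm (distance of any of bearing, ledge_carton_a, ledge_carton_b from where it was at the start of the episode above 0.02 m).
It also fails if it takes over 61 s, if anything falls off the work surface, if the arm or the gripper's body presses on something with over 40 N, if the wrist force passes 120 N, or if a joint passes its speed limit or range.

## Working session

There is one attempt and no reset: what is moved stays moved. The work goes in short steps, Python scripts to look and compute and a tool call to move; the robot and the scene stay as the last step left them, time stands still between calls to the robot, and variables do not carry over. Pictures are saved under pics/ and viewed, and the job is handed in when it is done.

Besides the shell and the picture viewer there is one more tool, called as name(argument=value, ...) on one line, values as JSON. arm_command: Moves the arm, as the interface text tells. Its arguments: {"type":"object","properties":{"series":{"type":"array"},"newtons":{"type":"number"}},"required":["series"]}

```bash
mkdir -p pics; cat > h.py <<'E'
import numpy as np, cv2
from scipy.spatial.transform import Rotation as R
from workcell import bot
def px2w(name,u,v,d,info=None):
    i=info or bot.camera_info(name); K=np.array(i['K']); D=np.array(i['dist_coeffs']); T=np.array(i['extrinsics'])
    p=cv2.undistortPoints(np.array([[[u,v]]],float),K,D)[0,0]
    return (T@np.array([p[0]*d,p[1]*d,d,1]))[:3]
def px2plane(name,u,v,z,info=None):
    i=info or bot.camera_info(name); T=np.array(i['extrinsics'])
    a=px2w(name,u,v,1,i); o=T[:3,3]; r=a-o
    return o+r*(z-o[2])/r[2]
def cloud(name,depth,info):
    K=np.array(info['K']); D=np.array(info['dist_coeffs']); T=np.array(info['extrinsics'])
    h,w=depth.shape; uu,vv=np.meshgrid(np.arange(w),np.arange(h))
    p=cv2.undistortPoints(np.stack([uu,vv],-1).reshape(-1,1,2).astype(float),K,D).reshape(h,w,2)
    P=np.dstack([p*depth[...,None],depth]); return P@T[:3,:3].T+T[:3,3]
def snap(name,tag):
    info=bot.camera_info(name); im,d=bot.read_camera(name)
    cv2.imwrite(f'pics/{tag}.png',im); np.savez(f'/tmp/{tag}.npz',im=im,d=d,K=info['K'],D=info['dist_coeffs'],T=info['extrinsics'])
    return im,d,info
def load(tag):
    z=np.load(f'/tmp/{tag}.npz'); return z['im'],z['d'],dict(K=z['K'],dist_coeffs=z['D'],extrinsics=z['T'])
E
python3 - <<'E'
from h import *
print(bot.read_state())
for n in ['scene','top','wrist']:
    im,d,i=snap(n,n+'0'); print(n,np.array(i['K']).round(1).tolist(),np.array(i['extrinsics']).round(3).tolist(),i['dist_coeffs'])
E
```

```text
{'time': 0.0, 'q': array([-1.28289315e+00,  2.64745260e-01,  1.60539130e+00,  2.59034880e-05,
        1.27373379e+00, -3.69146317e-02]), 'joint_vel': array([ 0.00177523, -0.00110068,  0.00127967,  0.00144899,  0.00185703,
       -0.0001415 ]), 'joint_torque': array([-1.76900634e-03, -5.15110767e+01, -3.67312682e+01, -3.12482207e-04,
        1.26470852e-02, -8.30056194e-06]), 'tool_pos': array([ 0.21521424, -0.63903203,  0.25195798]), 'tcp_rot': array([ 2.04638172,  0.33768668, -2.04692203]), 'wrist_force': array([-0.38569194, -0.71013575,  0.78284944]), 'torque': array([0.03604029, 0.01270134, 0.0033927 ]), 'width': 1.002984512722587}
scene [[414.8, 0.0, 313.9], [0.0, 414.8, 199.5], [0.0, 0.0, 1.0]] [[-0.669, 0.389, -0.634, 0.94], [0.743, 0.36, -0.564, 0.41], [0.008, -0.848, -0.529, 0.464], [0.0, 0.0, 0.0, 1.0]] [-0.10452458  0.          0.          0.          0.        ]
top [[485.6, 0.0, 319.5], [0.0, 485.6, 205.4], [0.0, 0.0, 1.0]] [[-0.026, -0.992, 0.125, 0.375], [-0.999, 0.023, -0.023, 0.048], [0.02, -0.126, -0.992, 1.044], [0.0, 0.0, 0.0, 1.0]] [-0.12058999  0.          0.          0.          0.        ]
wrist [[340.2, 0.0, 316.9], [0.0, 340.2, 198.5], [0.0, 0.0, 1.0]] [[0.32, -0.912, -0.258, 0.281], [-0.947, -0.309, -0.085, -0.617], [-0.003, 0.271, -0.962, 0.372], [0.0, 0.0, 0.0, 1.0]] [-0.03480562  0.          0.          0.          0.        ]
```

View pics/scene0.png

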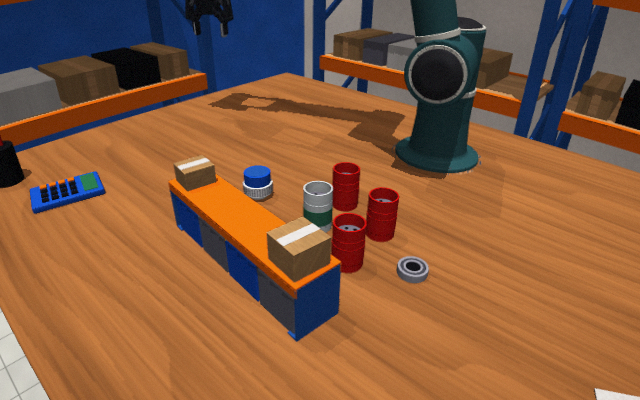

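View pics/top0.png

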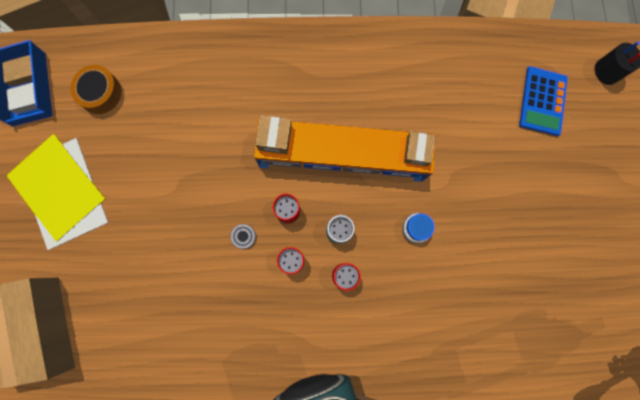

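View pics/wrist0.png

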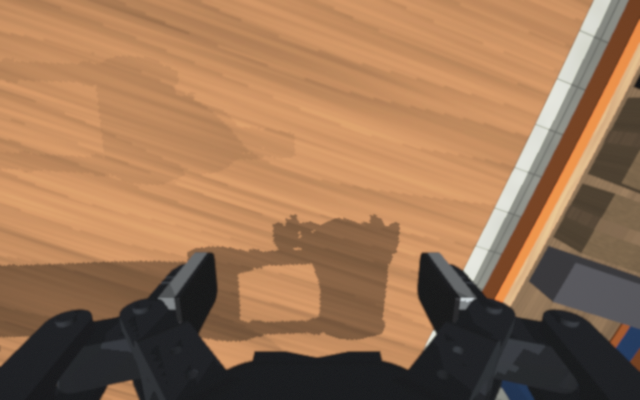

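The top view shows the ledge at about (345,150) with its cartons at (274,134) and (421,150), the lid with its blue cap at (419,228), and the bearing at (242,236). There are four cans, at (340,229), (287,208), (290,261) and (346,277). The scene view shows (340,229) as aluminium with a green band (scene 318,205) and the other three as red, so (340,229) is the one meant. I'll confirm that in a crop and measure.

```bash
python3 - <<'E'
from h import *
im,d,i=load('top0'); P=cloud('top',d,i)
c=cv2.resize(im[110:290,230:450],None,fx=3.5,fy=3.2,interpolation=cv2.INTER_CUBIC); cv2.imwrite('pics/crop_top.png',c)
s=load('scene0')[0]; cv2.imwrite('pics/crop_sc.png',cv2.resize(s[140:290,160:440],None,fx=2.8,fy=2.8,interpolation=cv2.INTER_CUBIC))
X,Y,Z=P[...,0],P[...,1],P[...,2]
def rep(n,m):
    ys,xs=np.where(m); q=P[m]; print(n,m.sum(),'med',np.median(q,0).round(4),'min',q.min(0).round(4),'max',q.max(0).round(4))
    (cx,cy),r=cv2.minEnclosingCircle(np.stack([X[m],Y[m]],1).astype(np.float32)); print('  circ',round(cx,4),round(cy,4),round(r,4))
v,u=np.mgrid[:400,:640]
def box(a,b,r): return (abs(u-a)<r)&(abs(v-b)<r)
rep('can rim',box(340,229,22)&(Z>.07)&(d>0))
rep('can rim hi',box(340,229,22)&(Z>.08)&(d>0))
rep('cap',box(419,228,24)&(Z>.045)&(d>0))
rep('bench',box(380,300,8))
rep('bearing',box(242,236,16)&(Z>.008))
for n,a,b in [('r1',287,208),('r2',290,261),('r3',346,277)]: rep(n,box(a,b,22)&(Z>.075))
m=(u>250)&(u<440)&(v>110)&(v<185)&(Z>.09)&(Z<.11); rep('ledge',m)
q=np.stack([X[m],Y[m]],1).astype(np.float32); print(cv2.minAreaRect(q))
for n,a,b in [('ca',274,134),('cb',421,150)]:
    m=box(a,b,25)&(Z>.125)&(d>0); rep(n,m); print(cv2.minAreaRect(np.stack([X[m],Y[m]],1).astype(np.float32)))
for z in(.085,.057): print(px2plane('top',340.5,228.5,.085,i),px2plane('top',419,228,.058,i))
E
```

```text
can rim 153 med [ 0.451  -0.0146  0.084 ] min [ 0.4231 -0.04    0.0704] max [0.4765 0.0118 0.0894]
  circ 0.4497 -0.0146 0.027
can rim hi 125 med [ 0.4508 -0.0146  0.0844] min [ 0.4241 -0.04    0.0805] max [0.4765 0.0118 0.0894]
  circ 0.4497 -0.0146 0.027
cap 573 med [ 0.4503 -0.1814  0.0573] min [ 0.4232 -0.2087  0.0454] max [ 0.4772 -0.1551  0.0637]
  circ 0.4505 -0.1818 0.028
bench 225 med [ 0.3004 -0.1003 -0.0005] min [ 0.2848 -0.1162 -0.0054] max [ 0.316  -0.0848  0.0054]
  circ 0.3006 -0.1 0.0213
bearing 467 med [0.4432 0.1902 0.0132] min [0.3752 0.0481 0.0084] max [0.4691 0.2165 1.0445]
  circ 0.416 0.1297 0.0914
r1 146 med [0.4955 0.0913 0.0839] min [0.3752 0.0481 0.0751] max [0.5228 0.1203 1.0445]
  circ 0.4475 0.0771 0.0779
r2 143 med [0.387 0.085 0.084] min [0.3638 0.0481 0.0761] max [0.4152 0.1138 1.0445]
  circ 0.3861 0.0802 0.034
r3 148 med [ 0.3559 -0.0249  0.0841] min [ 0.3278 -0.0505  0.0752] max [0.3808 0.0481 1.0445]
  circ 0.361 -0.001 0.0512
ledge 5251 med [ 0.6083 -0.0317  0.0994] min [ 0.5557 -0.2123  0.09  ] max [0.6725 0.154  0.1099]
  circ 0.6162 -0.0292 0.184
((0.614743173122406, -0.028853610157966614), (0.3609471917152405, 0.08238036185503006), 83.86475372314453)
ca 1053 med [0.6305 0.1121 0.1443] min [0.5984 0.0792 0.1254] max [0.6667 0.1467 0.1491]
  circ 0.6326 0.1123 0.0418
((0.6328659057617188, 0.11276732385158539), (0.06091523915529251, 0.061617132276296616), 80.6495361328125)
cb 758 med [ 0.5996 -0.1713  0.1346] min [ 0.569  -0.201   0.1252] max [ 0.6329 -0.1441  0.1403]
  circ 0.6004 -0.172 0.0367
((0.6005527973175049, -0.1720658838748932), (0.05085655674338341, 0.05754471197724342), 79.14788055419922)
[ 0.44913181 -0.0148567   0.085     ] [ 0.44806653 -0.178339    0.058     ]
[ 0.44913181 -0.0148567   0.085     ] [ 0.44806653 -0.178339    0.058     ]
```

View pics/crop_top.png

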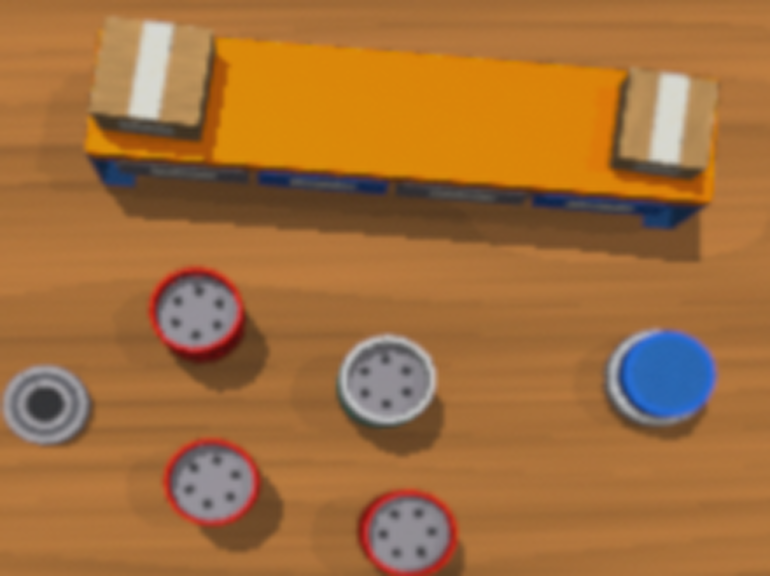

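View pics/crop_sc.png

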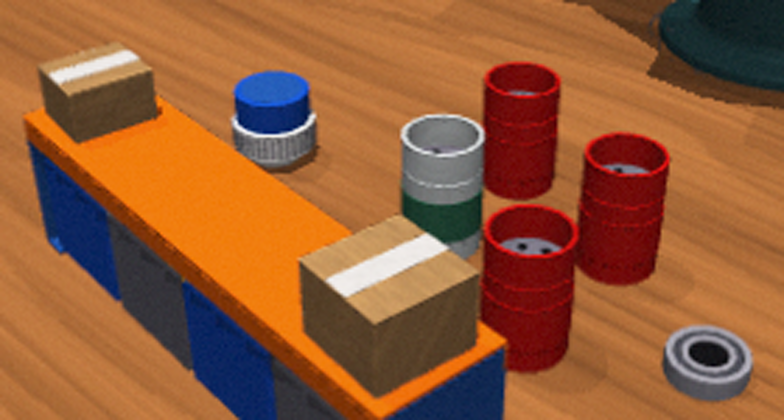

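The crop confirms it: the aluminium can with the green band at top (340,229) is the only one that isn't red. The lid at (419,228) has a white ribbed collar and a blue cap. The measured can rim is 27 mm in radius at z=0.084 and the ledge top is 361×82 mm at z=0.0994, both matching the given sizes. Next I'll work out the orientation and approach.

```bash
cat >> h.py <<'E'
def go(pos,yaw=None,yv=None):
    """needed turn and shift to bring TCP to pos with tool x down and tool y heading = yaw"""
    s=bot.read_state(); A=R.from_rotvec(s['tcp_rot']).as_matrix(); p=s['tool_pos']
    y=np.array([np.cos(yaw),np.sin(yaw),0]); x=np.array([0,0,-1.]); z=np.cross(x,y)
    B=np.stack([x,y,z],1)
    rv=R.from_matrix(A.T@B).as_rotvec(); sh=A.T@(np.array(pos)-p)*100
    print('t %.2f'%s['time'],'pos',p.round(4),'ydir',A[:,1].round(3),'turn',rv.round(4),'shift cm (cur axes)',sh.round(2),'(final axes)',(B.T@(np.array(pos)-p)*100).round(2),'w %.3f'%s['width'],'F',s['wrist_force'].round(1),'q6 %.2f'%s['q'][5])
E
python3 - <<'E'
from h import *
im,d,i=load('top0'); P=cloud('top',d,i); Z=P[...,2]
v,u=np.mgrid[:400,:640]
hsv=cv2.cvtColor(im,cv2.COLOR_BGR2HSV)
# ledge: orange mask & points
m=(u>250)&(u<440)&(v>110)&(v<190)&(hsv[...,0]>8)&(hsv[...,0]<22)&(hsv[...,1]>225)&(Z>.085)&(Z<.115)
q=cv2.convexHull(P[m][:,:2].astype(np.float32)); r=cv2.minAreaRect(q); print(m.sum(),r, cv2.boxPoints(r))
# long edges by columns using pixels (robust): front/back edges
for c in range(300,405,15):
    vs=np.where(m[:,c])[0]; a,b=vs.min(),vs.max(); print(c,a,b,px2plane('top',c,a-.5,.1,i)[:2].round(4),px2plane('top',c,b+.5,.1,i)[:2].round(4))
b=(hsv[...,0]>100)&(hsv[...,0]<125)&(hsv[...,1]>170)&(abs(u-419)<25)&(abs(v-228)<25)
print('blue',b.sum(),np.argwhere(b).mean(0)); q=P[b&(Z>.05)]; print(q.mean(0),q.min(0),q.max(0))
s=bot.read_state(); A=R.from_rotvec(s['tcp_rot']).as_matrix(); print(A.round(3),bot.finger_overhang)
E
```

```text
5030 ((0.6141681671142578, -0.02962091565132141), (0.35884740948677063, 0.08109374344348907), 83.7550277709961) [[ 0.55434424 -0.20356923]
 [ 0.6349568  -0.21239057]
 [ 0.6739921   0.1443274 ]
 [ 0.59337956  0.15314874]]
300 122 161 [0.6653 0.0607] [0.583  0.0623]
315 124 162 [0.6605 0.0307] [0.5804 0.0326]
330 125 164 [6.578e-01 6.000e-04] [0.5757 0.003 ]
345 127 165 [ 0.6531 -0.0295] [ 0.573  -0.0268]
360 128 167 [ 0.6505 -0.0597] [ 0.5684 -0.0565]
375 129 168 [ 0.6479 -0.09  ] [ 0.5657 -0.0864]
390 131 169 [ 0.6433 -0.1202] [ 0.5631 -0.1163]
blue 511 [226.72994129 420.1037182 ]
[ 0.45034521 -0.18014469  0.06131816] [ 0.37524202 -0.20629142  0.05020587] [0.47690928 0.04809379 1.04446   ]
[[-0.001  0.319 -0.948]
 [ 0.002 -0.948 -0.319]
 [-1.    -0.002 -0.   ]] 0.022
```

arm_command(series=[[[0.145,0,0,0,0,0,1],[0.145,0,0,0,0,0,1],[0.145,0,0,0,-2,-0.5,1],[0,0,0,0,-4.5,-1.2,1],[0,0,0,0,-4.5,-1.2,1],[0,0,0,0,-4.5,-1.2,1],[0,0,0,0,-4.5,-1.2,1],[0,0,0,0,-4.5,-1.2,1],[0,0,0,0,-4.5,-1.2,1],[0,0,0,0,-4.5,-1.2,1]]])

```text
time: 1.15
tool_pos: [0.3436, -0.3099, 0.2477]
tcp_rot: [-2.144, 0.142, 2.15]
wrist_force: [1.4, -0.4, -0.6]
width: 0.995
```

```bash
python3 - <<'E'
from h import *
go([.45,-.0146,.2],-1.68)
E
```

```text
t 1.15 pos [ 0.3436 -0.3099  0.2477] ydir [-0.138 -0.99  -0.006] turn [-0.0291  0.0034  0.0058] shift cm (cur axes) [  4.92 -30.68  -6.48] (final axes) [  4.77 -30.51  -7.36] w 0.995 F [ 1.4 -0.4 -0.6] q6 0.92
```

arm_command(series=[[[-0.029,0.003,0.006,0.7,-4.5,-1.1,1],[0,0,0,0.7,-4.5,-1.1,1],[0,0,0,0.7,-4.5,-1.1,1],[0,0,0,0.7,-4.5,-1.1,1],[0,0,0,0.7,-4.5,-1.1,1],[0,0,0,0.7,-4.5,-1.1,1],[0,0,0,0.5,-2.5,-0.6,1],[0,0,0,0,0,0,1]]])

```text
time: 1.95
tool_pos: [0.4507, -0.0083, 0.1993]
tcp_rot: [-2.174, 0.114, 2.164]
wrist_force: [-0.6, 0.3, 0.1]
width: 1.001
```

```bash
python3 - <<'E'
from h import *
go([.45,-.0146,.2],-1.68)
im,d,i=snap('wrist','w1')
P=cloud('wrist',d,i); Z=P[...,2]; v,u=np.mgrid[:400,:640]
m=(Z>.075)&(Z<.095)&(np.hypot(P[...,0]-.45,P[...,1]+.0146)<.04)
q=P[m]; print(m.sum(), cv2.minEnclosingCircle(q[:,:2].astype(np.float32)), np.median(q[:,2]))
print(cv2.fitEllipse(cv2.convexHull(np.argwhere(m)[:,::-1].astype(np.int32))))
E
```

```text
t 1.95 pos [ 0.4507 -0.0083  0.1993] ydir [-0.103 -0.995  0.001] turn [ 0.0056 -0.0045 -0.0008] shift cm (cur axes) [-0.06  0.63  0.  ] (final axes) [-0.07  0.63 -0.  ] w 1.001 F [-0.6  0.3  0.1] q6 1.60
1278 ((0.45193901658058167, -0.01358835306018591), 0.027190420776605606) 0.08353661099087929
((324.2782287597656, 198.205322265625), (73.31482696533203, 74.13037109375), 81.8820571899414)
```

View pics/w1.png

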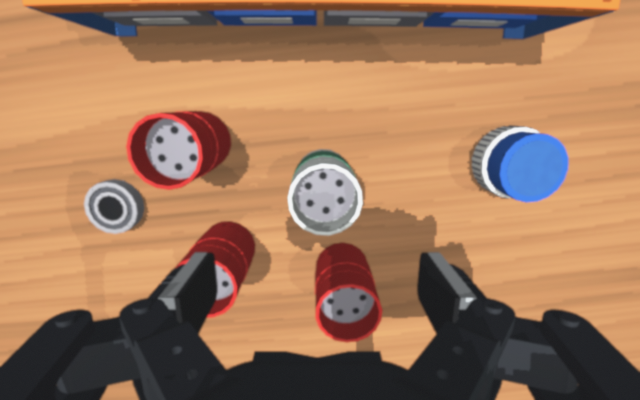

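The wrist view shows the can mouth at (325,198), which is world (0.451,-0.014) and within 2 mm of the top view. The red cans are clear of both fingers' paths. I'll align and descend.

arm_command(series=[[[0.006,-0.004,0,0,0.55,0,1],[0,0,0,3,0,0,1],[0,0,0,3,0,0,1],[0,0,0,3,0,0,1],[0,0,0,2,0,0,1],[0,0,0,1.5,0,0,1],[0,0,0,0,0,0,1]]], newtons=60)

```text
time: 2.7
tool_pos: [0.4507, -0.0265, 0.074]
tcp_rot: [-2.167, 0.138, 2.154]
wrist_force: [-1.4, 0.2, 0.1]
width: 0.998
```

```bash
python3 - <<'E'
from h import *
go([.451,-.014,.062],-1.68)
E
```

```text
t 2.70 pos [ 0.4507 -0.0265  0.074 ] ydir [-0.122 -0.993  0.005] turn [-0.0132 -0.0062 -0.0052] shift cm (cur axes) [ 1.19 -1.25  0.13] (final axes) [ 1.2  -1.24  0.11] w 0.998 F [-1.4  0.2  0.1] q6 1.59
```

arm_command(series=[[[0,0,0,0,0,0,1],[0,0,0,0,0,0,1]]])

```text
time: 2.9
tool_pos: [0.451, -0.0288, 0.0751]
tcp_rot: [-2.166, 0.143, 2.152]
wrist_force: [0.1, -0.3, 0.0]
width: 1.005
```

```bash
python3 - <<'E'
from h import *
go([.451,-.014,.062],-1.68)
im,d,i=snap('wrist','w2')
go([.451,-.014,.062],-1.68)
snap('scene','s2')
E
```

```text
t 2.90 pos [ 0.451  -0.0288  0.0751] ydir [-0.126 -0.992  0.006] turn [-0.0168 -0.0069 -0.0057] shift cm (cur axes) [ 1.3  -1.48  0.19] (final axes) [ 1.31 -1.47  0.16] w 1.005 F [ 0.1 -0.3  0. ] q6 1.59
t 2.95 pos [ 0.4514 -0.0288  0.0754] ydir [-0.125 -0.992  0.006] turn [-0.0164 -0.0078 -0.0057] shift cm (cur axes) [ 1.33 -1.47  0.24] (final axes) [ 1.34 -1.46  0.2 ] w 1.000 F [-0.  -0.7 -0. ] q6 1.59
```

View pics/w2.png

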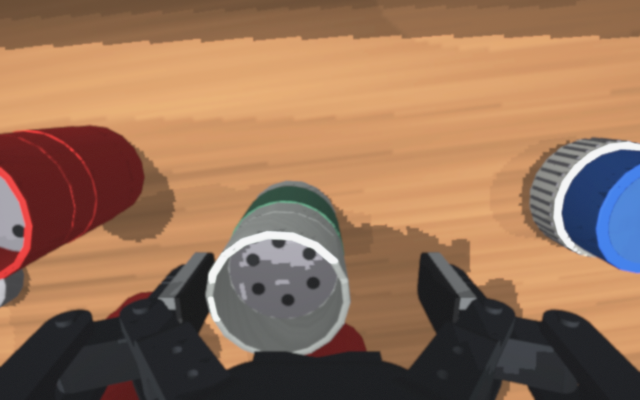

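The can mouth at (280,292) sits left of the jaw midline at about x=317, which agrees with the 15 mm y offset in the state. There is no contact. I'll correct it before going lower.

arm_command(series=[[[-0.016,-0.007,-0.006,0,-0.7,0.1,1],[0,0,0,0,-0.6,0.1,1],[0,0,0,0,0,0,1],[0,0,0,0,0,0,1]]])

```text
time: 3.4
tool_pos: [0.4532, -0.014, 0.078]
tcp_rot: [-2.172, 0.115, 2.16]
wrist_force: [0.3, 0.7, -0.7]
width: 0.998
```

```bash
python3 - <<'E'
from h import *
go([.451,-.014,.062],-1.68)
E
```

```text
t 3.40 pos [ 0.4532 -0.014   0.078 ] ydir [-0.107 -0.994 -0.001] turn [ 0.002  -0.0056  0.0012] shift cm (cur axes) [1.6  0.02 0.22] (final axes) [1.6  0.02 0.21] w 0.998 F [ 0.3  0.7 -0.7] q6 1.59
```

arm_command(series=[[[0.002,-0.005,0.001,0.8,0,0.1,1],[0,0,0,0.8,0,0.1,1],[0,0,0,0,0,0,1]]])

```text
time: 3.7
tool_pos: [0.4511, -0.0134, 0.0608]
tcp_rot: [-2.166, 0.117, 2.165]
wrist_force: [-0.4, 0.9, 0.2]
width: 1.001
```

```bash
python3 - <<'E'
from h import *
go([.451,-.014,.062],-1.68)
im,d,i=snap('wrist','w3')
E
```

```text
t 3.70 pos [ 0.4511 -0.0134  0.0608] ydir [-0.108 -0.994  0.   ] turn [ 0.001  -0.0006 -0.    ] shift cm (cur axes) [-0.12  0.07 -0.  ] (final axes) [-0.12  0.07 -0.  ] w 1.001 F [-0.4  0.9  0.2] q6 1.59
```

View pics/w3.png

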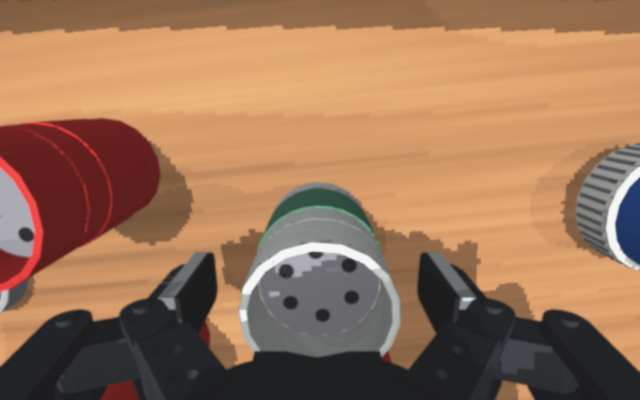

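The can is centred between the pads, with its mouth at (320,300). Closing.

arm_command(series=[[[0,0,0,0,0,0,0],[0,0,0,0,0,0,0],[0,0,0,0,0,0,0],[0,0,0,0,0,0,0],[0,0,0,0,0,0,0]]], newtons=60)

```text
time: 4.25
tool_pos: [0.4515, -0.0137, 0.0612]
tcp_rot: [-2.166, 0.118, 2.165]
wrist_force: [0.5, -0.4, -0.6]
width: 0.611
```

```bash
python3 - <<'E'
from h import *
go([.451,-.014,.062],-1.68)
im,d,i=snap('wrist','w4')
E
```

```text
t 4.25 pos [ 0.4515 -0.0137  0.0612] ydir [-0.109 -0.994 -0.   ] turn [ 0.0003 -0.0008  0.    ] shift cm (cur axes) [-0.08  0.04  0.04] (final axes) [-0.08  0.04  0.04] w 0.611 F [ 0.5 -0.4 -0.6] q6 1.59
```

View pics/w4.png

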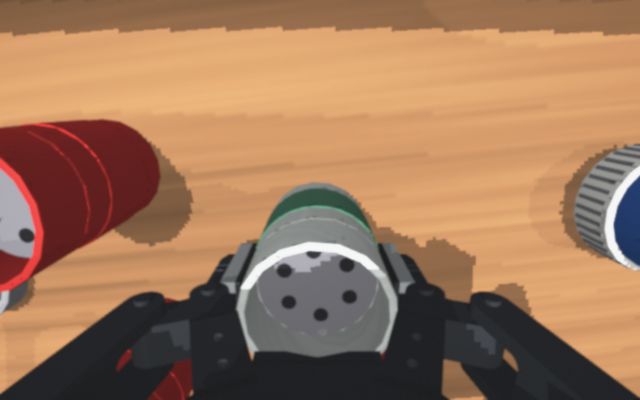

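arm_command(series=[[[0,0,0,-0.5,0,0,0],[0,0,0,-1.5,0,0,0],[0,0,0,-2.5,0,0,0],[0,0,0,-2.5,0,0,0],[0,0,0,-2.5,0,0,0],[0,0,0,-2.5,0,0,0],[0,0,0,-1.5,0,0,0],[0,0,0,0,0,0,0]]])

```text
time: 5.1
tool_pos: [0.4453, -0.0132, 0.1968]
tcp_rot: [-2.151, 0.118, 2.18]
wrist_force: [0.3, 0.1, -4.3]
width: 0.612
```

```bash
python3 - <<'E'
from h import *
go([.614,-.029,.19],-1.68)
E
```

```text
t 5.10 pos [ 0.4453 -0.0132  0.1968] ydir [-0.109 -0.994  0.001] turn [ 0.0005  0.0131 -0.0005] shift cm (cur axes) [  0.45  -0.26 -16.95] (final axes) [  0.68  -0.27 -16.95] w 0.612 F [ 0.3  0.1 -4.3] q6 1.59
```

Lifted, and the wrist reads 4.3 N for the 450 g can. Carrying it over the ledge.

arm_command(series=[[[0,0.013,0,0,0,-1.5,0],[0,0,0,0,-0.1,-2.5,0],[0,0,0,0,0,-2.5,0],[0,0,0,0,-0.1,-2.5,0],[0,0,0,0,0,-2.5,0],[0,0,0,0,-0.1,-2.5,0],[0,0,0,0,0,-2,0],[0,0,0,0,0,-0.5,0],[0,0,0,0,0,0,0],[0,0,0,0,0,0,0]]])

```text
time: 6.1
tool_pos: [0.6129, -0.0287, 0.1763]
tcp_rot: [-2.146, 0.118, 2.185]
wrist_force: [-0.2, -0.4, -4.2]
width: 0.613
```

```bash
python3 - <<'E'
from h import *
go([.614,-.029,.164],-1.68)
snap('wrist','w5');snap('scene','s5');snap('top','t5')
E
```

```text
t 6.10 pos [ 0.6129 -0.0287  0.1763] ydir [-0.109 -0.994  0.001] turn [ 0.0003  0.018  -0.0012] shift cm (cur axes) [ 1.23  0.01 -0.14] (final axes) [ 1.23  0.01 -0.11] w 0.613 F [-0.2 -0.4 -4.2] q6 1.59
```

View pics/w5.png

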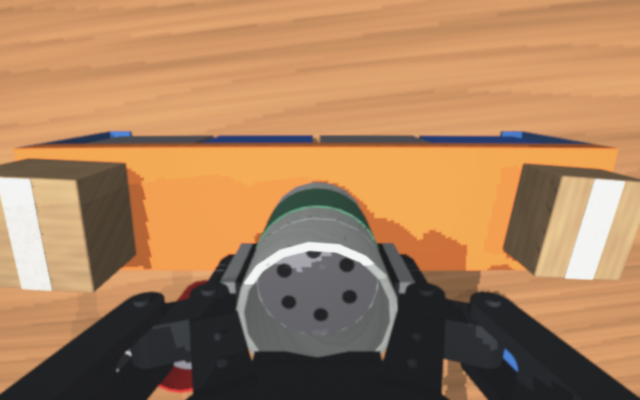

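View pics/s5.png

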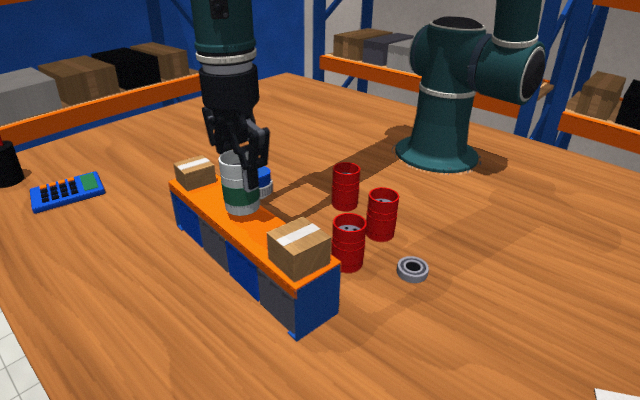

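The can is held over the ledge between the cartons, with its mouth at (320,300) and the ledge's far edge at about row 147. I'll check the depth placement against that edge.

```bash
python3 - <<'E'
from h import *
im,d,i=load('w5'); P=cloud('wrist',d,i); Z=P[...,2]
hsv=cv2.cvtColor(im,cv2.COLOR_BGR2HSV)
n=np.array([.994,-.109]); c=np.array([.6129,-.0287])
for u in (180,240,300,400,450):
    vs=[v for v in range(120,200) if abs(Z[v,u]-.1)<.008]; v=vs[0]; p=px2plane('wrist',u,v-.5,.1,i); print(u,v,p.round(4),'dist past TCP',((p[:2]-c)@n).round(4))
# front edge outside cartons shadow
for u in (170,215,430,470):
    vs=[v for v in range(150,300) if abs(Z[v,u]-.1)<.008]; v=vs[-1]; p=px2plane('wrist',u,v+.5,.1,i); print(u,v,p.round(4),((p[:2]-c)@n).round(4))
m=(Z>.1)&(d<.3)&(np.abs(Z-.2)<.008)&(np.hypot(P[...,0]-.613,P[...,1]+.029)<.035); q=P[m]; print(m.sum(),np.median(q,0),cv2.minEnclosingCircle(q[:,:2].astype(np.float32)))
E
```

```text
180 145 [0.6657 0.0445 0.1   ] dist past TCP 0.0445
240 145 [0.6619 0.0102 0.1   ] dist past TCP 0.0444
300 145 [ 0.6581 -0.024   0.1   ] dist past TCP 0.0445
400 145 [ 0.6521 -0.0809  0.1   ] dist past TCP 0.0446
450 145 [ 0.6491 -0.1096  0.1   ] dist past TCP 0.0448
170 269 [0.5878 0.069  0.1   ] -0.0356
215 268 [0.5855 0.0398 0.1   ] -0.0347
430 270 [ 0.5692 -0.0972  0.1   ] -0.036
470 269 [ 0.5669 -0.1231  0.1   ] -0.0354
5670 [ 0.62595831 -0.03183722  0.19821926] ((0.6223278641700745, -0.029985014349222183), 0.03301485627889633)
```

Far and near edges measured from the wrist put the midline about 4 mm past the TCP, and the top view says 1 mm. Both are well inside the ±16 mm tolerance. I'll shift 2.5 mm, level the tool and lower.

arm_command(series=[[[0,0.018,-0.001,0.3,0,-0.25,0],[0,0,0,0.5,0,0,0],[0,0,0,0.3,0,0,0],[0,0,0,0,0,0,0]]])

```text
time: 6.65
tool_pos: [0.614, -0.0288, 0.1666]
tcp_rot: [-2.17, 0.118, 2.161]
wrist_force: [-0.8, 0.0, -3.4]
width: 0.609
```

```bash
python3 - <<'E'
from h import *
go([.616,-.029,.161],-1.68)
E
```

```text
t 6.65 pos [ 0.614  -0.0288  0.1666] ydir [-0.108 -0.994  0.   ] turn [ 0.0006 -0.0043 -0.0001] shift cm (cur axes) [ 0.56  0.   -0.2 ] (final axes) [ 0.56  0.   -0.2 ] w 0.609 F [-0.8  0.  -3.4] q6 1.59
```

arm_command(series=[[[0,-0.004,0,0.25,0,-0.15,0],[0,0,0,0.2,0,0,0],[0,0,0,0.1,0,0,0]]])

```text
time: 6.95
tool_pos: [0.6158, -0.029, 0.1612]
tcp_rot: [-2.166, 0.118, 2.165]
wrist_force: [-1.2, 0.7, 2.1]
width: 0.612
```

```bash
python3 - <<'E'
from h import *
go([.616,-.029,.161],-1.68)
E
```

```text
t 6.95 pos [ 0.6158 -0.029   0.1612] ydir [-0.108 -0.994  0.   ] turn [ 0.0006 -0.0007 -0.0001] shift cm (cur axes) [ 0.02  0.   -0.02] (final axes) [ 0.02  0.   -0.02] w 0.612 F [-1.2  0.7  2.1] q6 1.59
```

Contact came at the expected height (wrist force went from -4.3 to +2.1 N) and the tool is level. Releasing.

arm_command(series=[[[0,0,0,0,0,0,0.75],[0,0,0,0,0,0,0.85],[0,0,0,0,0,0,1],[0,0,0,0,0,0,1],[0,0,0,0,0,0,1]]])

```text
time: 7.45
tool_pos: [0.6187, -0.0292, 0.1647]
tcp_rot: [-2.174, 0.118, 2.158]
wrist_force: [0.3, 0.1, -0.6]
width: 0.996
```

```bash
python3 - <<'E'
from h import *
go([.616,-.029,.161],-1.68)
snap('wrist','w6')
E
```

```text
t 7.45 pos [ 0.6187 -0.0292  0.1647] ydir [-0.108 -0.994 -0.   ] turn [ 0.0005 -0.0073  0.0001] shift cm (cur axes) [0.37 0.01 0.27] (final axes) [0.37 0.01 0.27] w 0.996 F [ 0.3  0.1 -0.6] q6 1.59
```

View pics/w6.png

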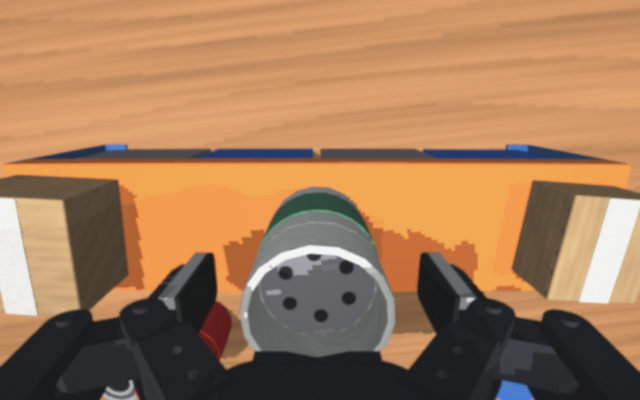

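The can stands free between the open fingers. I'll back straight up and go over the lid.

arm_command(series=[[[0,-0.007,0,-2,0,0,1],[0,0,0,-4,0,0,1],[0,0,0,-4,0,0,1],[0,0,0,-1,2,2,1],[0,0,0,0,4,3.5,1],[0,0,0,0,4,3.5,1],[0,0,0,0,4,3.5,1],[0,0,0,0,2.5,2,1],[0,0,0,0,0,0,1],[0,0,0,0,0,0,1]]])

```text
time: 8.5
tool_pos: [0.456, -0.1784, 0.2805]
tcp_rot: [-2.173, 0.118, 2.164]
wrist_force: [-0.3, 0.7, -0.9]
width: 0.998
```

```bash
python3 - <<'E'
from h import *
go([.4505,-.1815,.17],-1.68)
snap('wrist','w7');snap('top','t7')
im,d,i=load('w7'); P=cloud('wrist',d,i)
hsv=cv2.cvtColor(im,cv2.COLOR_BGR2HSV)
E
```

```text
t 8.50 pos [ 0.456  -0.1784  0.2805] ydir [-0.106 -0.994  0.003] turn [ 0.0033 -0.0044 -0.0029] shift cm (cur axes) [11.04  0.34  0.56] (final axes) [11.05  0.37  0.51] w 0.998 F [-0.3  0.7 -0.9] q6 1.25
```

View pics/w7.png

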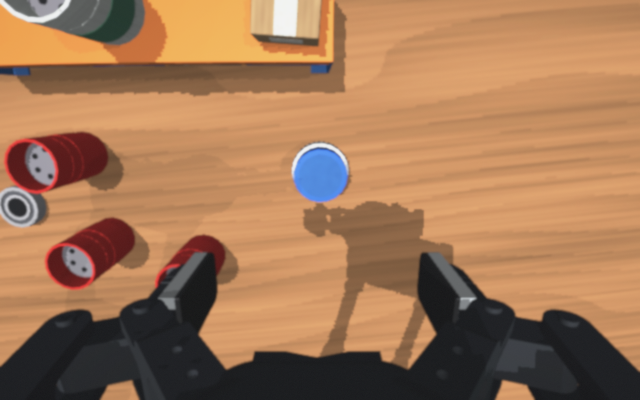

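View pics/t7.png

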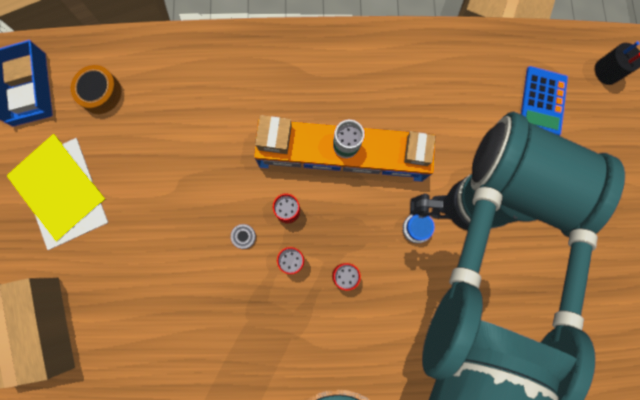

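The wrist view shows the cap at (321,174), and the top view shows the can standing on the ledge at (349,137). Measuring both.

```bash
python3 - <<'E'
from h import *
v,u=np.mgrid[:400,:640]
im,d,i=load('w7'); P=cloud('wrist',d,i); Z=P[...,2]; hsv=cv2.cvtColor(im,cv2.COLOR_BGR2HSV)
b=(hsv[...,0]>95)&(hsv[...,0]<125)&(hsv[...,1]>120)&(np.hypot(u-321,v-174)<40)
m=b&(Z>.052)&(Z<.064); q=P[m]; print('cap',m.sum(),np.median(q,0).round(4),cv2.minEnclosingCircle(q[:,:2].astype(np.float32)))
m=(np.hypot(u-321,v-174)<45)&(Z>.028)&(Z<.05)&~b; q=P[m]; print('collar top',m.sum(),cv2.minEnclosingCircle(q[:,:2].astype(np.float32)), np.median(q[:,2]))
(e,ax,an)=cv2.fitEllipse(cv2.convexHull(np.argwhere(b)[:,::-1].astype(np.int32))); print(e,ax,px2plane('wrist',*e,.058,i))
im,d,i=load('t7'); P=cloud('top',d,i); Z=P[...,2]
m=(np.hypot(u-349,v-137)<24)&(Z>.165)&(Z<.2); q=P[m]; print('mouth',m.sum(),np.median(q[:,2]),cv2.minEnclosingCircle(q[:,:2].astype(np.float32)))
print(cv2.fitEllipse(cv2.convexHull(np.argwhere(m)[:,::-1].astype(np.int32))))
cv2.imwrite('pics/t7c.png',cv2.resize(im[90:190,240:450],None,fx=3.5,fy=3.5,interpolation=cv2.INTER_CUBIC))
E
```

```text
cap 2143 [ 0.4541 -0.1822  0.0573] ((0.45345985889434814, -0.18223163485527039), 0.027607997879385948)
collar top 364 ((0.45307961106300354, -0.18160215020179749), 0.03163692355155945) 0.03305365207227201
(320.11505126953125, 174.51211547851562) (51.7463493347168, 52.85614013671875) [ 0.45449332 -0.18216138  0.058     ]
mouth 307 0.18172836341803944 ((0.6154748201370239, -0.029441094025969505), 0.02774021588265896)
((348.76885986328125, 134.55133056640625), (29.3710994720459, 31.22987937927246), 15.796647071838379)
```

The wrist camera reads x about 2–3 mm higher than the top camera, on both the can and the lid. So I'll grip at the mean, x=0.4515. Before going low over the bench I'll measure how far the fingertips actually reach.

```bash
python3 - <<'E'
from h import *
for tag,pos,rv in [('w7',[0.456,-0.1784,0.2805],[-2.173,.118,2.164]),('w6',[.6187,-.0292,.1647],[-2.174,.118,2.158]),('w4',[.4515,-.0137,.0612],[-2.166,.118,2.165])]:
    im,d,i=load(tag); P=cloud('wrist',d,i); A=R.from_rotvec(rv).as_matrix(); Q=(P-np.array(pos))@A*100
    v,u=np.mgrid[:400,:640]
    for lo,hi in ((160,280),(360,470)):
        m=(d>0)&(u>lo)&(u<hi)&(v>230)&(v<330)&(abs(Q[...,1])>2.4)&(abs(Q[...,1])<6)&(abs(Q[...,2])<2.2)&(Q[...,0]<3.2)&(Q[...,0]>-3)&(im.max(2)<130)
        q=Q[m]; print(tag,lo,m.sum(),'x pct',np.percentile(q[:,0],[50,90,97,99.5]).round(2),'y inner',np.percentile(abs(q[:,1]),[1,50]).round(2),'z',np.percentile(q[:,2],[2,98]).round(2))
E
```

```text
w7 160 2989 x pct [-1.2   0.27  0.67  0.91] y inner [4.23 4.3 ] z [-1.16  0.95]
w7 360 2894 x pct [-1.19  0.28  0.69  0.9 ] y inner [4.21 4.29] z [-1.18  0.92]
w6 160 2898 x pct [-1.24  0.21  0.59  0.82] y inner [4.23 4.3 ] z [-1.16  0.95]
w6 360 2958 x pct [-1.19  0.33  0.76  1.75] y inner [2.43 4.29] z [-1.17  0.96]
w4 160 2190 x pct [-1.64  0.63  1.2   1.49] y inner [2.46 3.17] z [-1.37 -0.51]
w4 360 2301 x pct [-1.57  0.74  1.31  1.52] y inner [2.46 3.16] z [-1.37 -0.52]
```

Tips reach 9 mm past the TCP when open and about 15 mm at can width, so I'll take the collar at TCP z of about 0.022. Descending above the lid first.

arm_command(series=[[[0.003,-0.004,-0.003,2,0.2,0.2,1],[0,0,0,4.5,0.15,0.2,1],[0,0,0,4.5,0,0,1],[0,0,0,4.5,0,0,1],[0,0,0,2.5,0,0,1],[0,0,0,1,0,0,1],[0,0,0,0,0,0,1],[0,0,0,0,0,0,1]]])

```text
time: 9.4
tool_pos: [0.464, -0.1756, 0.0874]
tcp_rot: [-2.183, 0.103, 2.164]
wrist_force: [-1.2, -0.5, 0.0]
width: 0.999
```

```bash
python3 - <<'E'
from h import *
go([.4515,-.182,.022],-1.68)
E
```

```text
t 9.40 pos [ 0.464  -0.1756  0.0874] ydir [-0.094 -0.996  0.   ] turn [ 0.0153 -0.0088  0.    ] shift cm (cur axes) [6.53 0.75 1.24] (final axes) [6.54 0.77 1.17] w 0.999 F [-1.2 -0.5  0. ] q6 1.25
```

arm_command(series=[[[0.015,-0.009,0,0,0.4,0.6,1],[0,0,0,0,0.35,0.55,1],[0,0,0,0,0,0,1],[0,0,0,0,0,0,1]]])

```text
time: 9.8
tool_pos: [0.455, -0.1841, 0.0929]
tcp_rot: [-2.176, 0.123, 2.158]
wrist_force: [0.3, -0.5, 0.1]
width: 1.0
```

```bash
python3 - <<'E'
from h import *
go([.4515,-.182,.022],-1.68)
E
```

```text
t 9.80 pos [ 0.455  -0.1841  0.0929] ydir [-0.109 -0.994  0.003] turn [-0.0004 -0.0085 -0.0033] shift cm (cur axes) [ 7.09 -0.19  0.43] (final axes) [ 7.09 -0.17  0.37] w 1.000 F [ 0.3 -0.5  0.1] q6 1.25
```

arm_command(series=[[[0,-0.008,-0.003,1,-0.1,0.25,1],[0,0,0,1.5,0,0.1,1],[0,0,0,1.5,0,0.1,1],[0,0,0,1.0,0,0.05,1]]])

```text
time: 10.2
tool_pos: [0.4525, -0.1842, 0.0436]
tcp_rot: [-2.173, 0.123, 2.158]
wrist_force: [-0.0, -0.1, -0.3]
width: 0.997
```

```bash
python3 - <<'E'
from h import *
go([.4515,-.182,.022],-1.68)
snap('wrist','w8')
E
```

```text
t 10.20 pos [ 0.4525 -0.1842  0.0436] ydir [-0.111 -0.994  0.002] turn [-0.0018 -0.0072 -0.0023] shift cm (cur axes) [ 2.16 -0.21  0.13] (final axes) [ 2.16 -0.2   0.12] w 0.997 F [-0.  -0.1 -0.3] q6 1.24
```

View pics/w8.png

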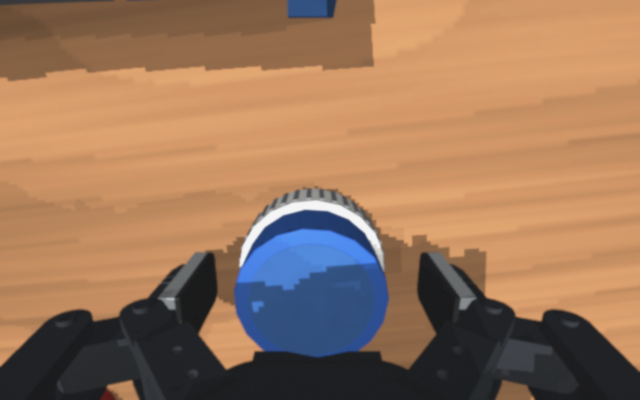

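The lid stands between the fingers, with the cap at (312,292) and about 2 mm left of centre as measured. I'll correct that and go down to the collar.

arm_command(series=[[[-0.002,-0.007,-0.002,0.7,-0.1,0.1,1],[0,0,0,0.7,-0.1,0.05,1],[0,0,0,0.5,0,0,1]]])

```text
time: 10.55
tool_pos: [0.4502, -0.1814, 0.0219]
tcp_rot: [-2.162, 0.117, 2.168]
wrist_force: [-0.6, -0.0, 0.4]
width: 0.996
```

```bash
python3 - <<'E'
from h import *
go([.4515,-.182,.022],-1.68)
E
```

```text
t 10.55 pos [ 0.4502 -0.1814  0.0219] ydir [-0.109 -0.994 -0.001] turn [0.0003 0.0029 0.0008] shift cm (cur axes) [-0.01  0.04 -0.14] (final axes) [-0.01  0.04 -0.14] w 0.996 F [-0.6 -0.   0.4] q6 1.25
```

arm_command(series=[[[0,0.003,0.001,0,0,-0.1,0.8],[0,0,0,0,0,0,0.5],[0,0,0,0,0,0,0],[0,0,0,0,0,0,0],[0,0,0,0,0,0,0]]], newtons=50)

```text
time: 11.05
tool_pos: [0.4516, -0.1815, 0.022]
tcp_rot: [-2.166, 0.118, 2.165]
wrist_force: [0.7, 0.7, -2.1]
width: 0.71
```

```bash
python3 - <<'E'
from h import *
go([.4515,-.182,.022],-1.68)
snap('wrist','w9')
E
```

```text
t 11.05 pos [ 0.4516 -0.1815  0.022 ] ydir [-0.108 -0.994  0.   ] turn [ 0.0007 -0.0006 -0.0005] shift cm (cur axes) [0.   0.05 0.  ] (final axes) [0.   0.05 0.  ] w 0.710 F [ 0.7  0.7 -2.1] q6 1.25
```

View pics/w9.png

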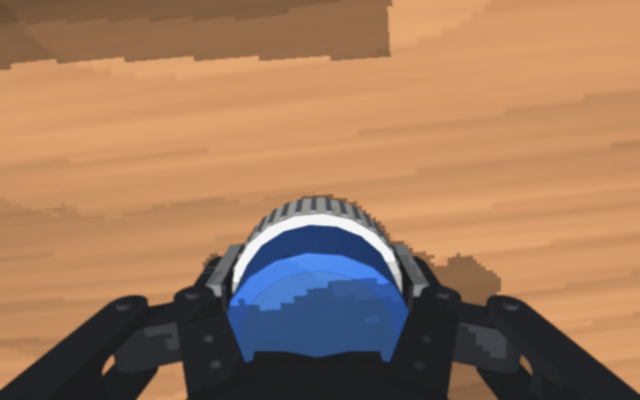

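The collar is gripped level (width 0.71, about 60 mm). Lifting smoothly.

arm_command(series=[[[0,0,0,-0.5,0,0,0],[0,0,0,-1.2,0,0,0],[0,0,0,-2,0,0,0],[0,0,0,-2.5,0,0,0],[0,0,0,-2.5,0,0,0],[0,0,0,-2.5,0,0,0],[0,0,0,-2.5,0,0,0],[0,0,0,-2.5,0,0,0],[0,0,0,-2.5,0,0,0],[0,0,0,-2,0,0,0]]])

```text
time: 12.1
tool_pos: [0.4481, -0.18, 0.241]
tcp_rot: [-2.162, 0.117, 2.168]
wrist_force: [-0.1, -0.1, -2.1]
width: 0.709
```

arm_command(series=[[[0,0,0,-1.5,0,0,0],[0,0,0,-0.7,0,0,0],[0,0,0,0,0,0,0]]])

```text
time: 12.4
tool_pos: [0.4496, -0.1806, 0.2708]
tcp_rot: [-2.174, 0.121, 2.16]
wrist_force: [-0.0, 0.2, -2.0]
width: 0.716
```

```bash
python3 - <<'E'
from h import *
go([.6155,-.0294,.25],-1.68)
E
```

```text
t 12.40 pos [ 0.4496 -0.1806  0.2708] ydir [-0.109 -0.994  0.003] turn [ 0.0005 -0.0067 -0.0025] shift cm (cur axes) [  2.14 -16.84 -14.84] (final axes) [  2.08 -16.84 -14.85] w 0.716 F [-0.   0.2 -2. ] q6 1.25
```

arm_command(series=[[[0,-0.006,-0.002,0,-1,-0.8,0],[0,0,0,0,-1.8,-1.6,0],[0,0,0,0,-2.2,-2,0],[0,0,0,0,-2.2,-2,0],[0,0,0,0,-2.2,-2,0],[0,0,0,0,-2.2,-2,0],[0,0,0,0,-2,-1.6,0],[0,0,0,0,-1.2,-1,0],[0,0,0,0,-0.5,-0.5,0],[0,0,0,0,0,0,0]]])

```text
time: 13.4
tool_pos: [0.6034, -0.0312, 0.2567]
tcp_rot: [-2.14, 0.115, 2.185]
wrist_force: [0.1, -0.8, -1.6]
width: 0.711
```

```bash
python3 - <<'E'
from h import *
go([.6155,-.0294,.25],-1.68)
E
```

```text
t 13.40 pos [ 0.6034 -0.0312  0.2567] ydir [-0.11  -0.994 -0.003] turn [-0.0012  0.0208  0.0029] shift cm (cur axes) [ 0.65 -0.31 -1.2 ] (final axes) [ 0.67 -0.31 -1.18] w 0.711 F [ 0.1 -0.8 -1.6] q6 1.59
```

arm_command(series=[[[-0.001,0.02,0.003,0.2,-0.15,-0.6,0],[0,0,0,0.8,-0.1,-0.6,0],[0,0,0,1,0,0,0],[0,0,0,0.8,0,0,0],[0,0,0,0,0,0,0]]])

```text
time: 13.9
tool_pos: [0.6139, -0.0328, 0.2252]
tcp_rot: [-2.162, 0.124, 2.166]
wrist_force: [-0.3, 0.8, -1.7]
width: 0.711
```

```bash
python3 - <<'E'
from h import *
go([.6155,-.0294,.225],-1.68)
E
```

```text
t 13.90 pos [ 0.6139 -0.0328  0.2252] ydir [-0.112 -0.994  0.002] turn [-0.0034  0.0017 -0.0017] shift cm (cur axes) [ 0.02 -0.35 -0.12] (final axes) [ 0.02 -0.35 -0.12] w 0.711 F [-0.3  0.8 -1.7] q6 1.59
```

arm_command(series=[[[-0.003,0.002,-0.002,0.3,-0.3,-0.1,0],[0,0,0,0.3,0,0,0],[0,0,0,0,0,0,0]]])

```text
time: 14.2
tool_pos: [0.6148, -0.0303, 0.2185]
tcp_rot: [-2.164, 0.119, 2.165]
wrist_force: [0.6, -0.1, -1.5]
width: 0.713
```

```bash
python3 - <<'E'
from h import *
go([.6155,-.0294,.215],-1.68)
im,d,i=snap('scene','s10'); snap('wrist','w10'); snap('top','t10')
go([.6155,-.0294,.215],-1.68)
cv2.imwrite('pics/s10c.png',cv2.resize(im[90:240,170:330],None,fx=4,fy=4,interpolation=cv2.INTER_CUBIC))
# predicted scene pixels of the can axis mouth and of TCP
K=np.array(i['K']);D=np.array(i['dist_coeffs']);T=np.linalg.inv(np.array(i['extrinsics']))
pp=lambda p: cv2.projectPoints(np.array([p],float),cv2.Rodrigues(T[:3,:3])[0],T[:3,3],K,D)[0].ravel().round(1)
s=bot.read_state()['tool_pos']
print('mouth',pp([.6155,-.0294,.185]),'lid bottom',pp(s-[0,0,.022]),'collar',pp(s+[0,0,.001]))
E
```

```text
t 14.20 pos [ 0.6148 -0.0303  0.2185] ydir [-0.11  -0.994 -0.   ] turn [-0.0012  0.0002  0.0004] shift cm (cur axes) [ 0.35 -0.09 -0.06] (final axes) [ 0.35 -0.09 -0.06] w 0.713 F [ 0.6 -0.1 -1.5] q6 1.59
t 14.35 pos [ 0.6153 -0.0303  0.2192] ydir [-0.11  -0.994 -0.   ] turn [-0.0011 -0.0009  0.0004] shift cm (cur axes) [ 0.42 -0.09 -0.01] (final axes) [ 0.42 -0.09 -0.01] w 0.715 F [-0.9  0.7 -2.1] q6 1.59
mouth [237.2 167. ] lid bottom [236.3 159.3] collar [234.9 144.7]
```

View pics/s10c.png

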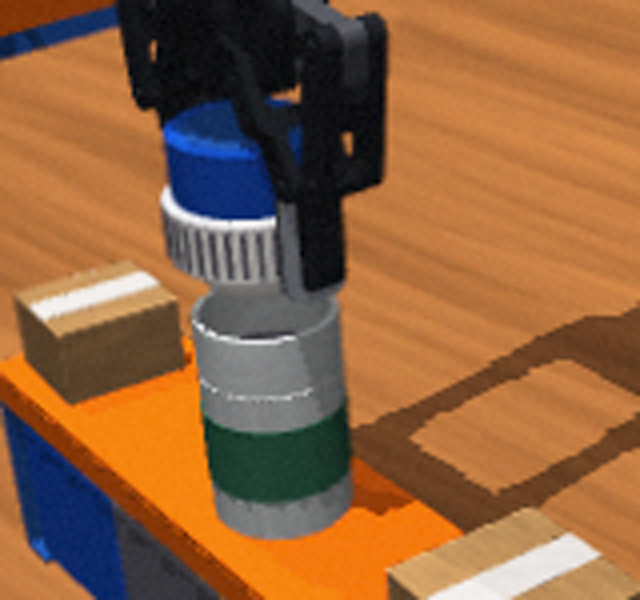

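View pics/w10.png

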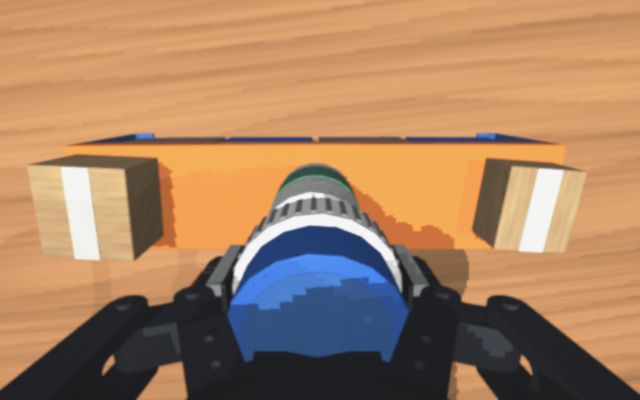

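The scene crop shows the lid level above the can. The rim spans crop x 192–341, centred at full-image 236.6 against 237.2 predicted, and the collar's edges agree with the predicted axis to about 1 mm. Lowering slowly.

arm_command(series=[[[-0.001,0,0,0.5,-0.1,0,0],[0,0,0,0.5,0,0,0],[0,0,0,0.2,0,0,0]]])

```text
time: 14.65
tool_pos: [0.6162, -0.0291, 0.2077]
tcp_rot: [-2.169, 0.118, 2.161]
wrist_force: [-0.5, 0.2, -2.2]
width: 0.714
```

```bash
python3 - <<'E'
from h import *
go([.6155,-.0294,.195],-1.68)
E
```

```text
t 14.65 pos [ 0.6162 -0.0291  0.2077] ydir [-0.109 -0.994 -0.001] turn [ 0.0002 -0.0034  0.0005] shift cm (cur axes) [1.27 0.03 0.07] (final axes) [1.27 0.03 0.07] w 0.714 F [-0.5  0.2 -2.2] q6 1.59
```

arm_command(series=[[[0,-0.003,0,0.2,0,0.07,0],[0,0,0,0.2,0,0,0],[0,0,0,0.2,0,0,0]]])

```text
time: 14.95
tool_pos: [0.6152, -0.029, 0.2007]
tcp_rot: [-2.164, 0.118, 2.166]
wrist_force: [0.2, -0.2, -1.6]
width: 0.713
```

```bash
python3 - <<'E'
from h import *
go([.6155,-.0294,.195],-1.68)
E
```

```text
t 14.95 pos [ 0.6152 -0.029   0.2007] ydir [-0.109 -0.994 -0.001] turn [0.0002 0.0006 0.0005] shift cm (cur axes) [ 0.57  0.04 -0.03] (final axes) [ 0.57  0.04 -0.03] w 0.713 F [ 0.2 -0.2 -1.6] q6 1.59
```

The plug has gone 7 mm into the mouth with no added force. Continuing.

arm_command(series=[[[0,0,0,0.2,0,-0.03,0],[0,0,0,0.15,0,0,0],[0,0,0,0.1,0,0,0]]])

```text
time: 15.25
tool_pos: [0.6155, -0.029, 0.1956]
tcp_rot: [-2.164, 0.118, 2.166]
wrist_force: [-0.0, 0.1, -1.8]
width: 0.707
```

```bash
python3 - <<'E'
from h import *
go([.6155,-.0294,.195],-1.68)
E
```

```text
t 15.25 pos [ 0.6155 -0.029   0.1956] ydir [-0.109 -0.994 -0.   ] turn [0.0002 0.0009 0.0005] shift cm (cur axes) [ 0.06  0.04 -0.01] (final axes) [ 0.06  0.04 -0.01] w 0.707 F [-0.   0.1 -1.8] q6 1.59
```

arm_command(series=[[[0,0,0,0.1,0,0,0],[0,0,0,0.1,0,0,0]]])

```text
time: 15.45
tool_pos: [0.6157, -0.0291, 0.1946]
tcp_rot: [-2.165, 0.118, 2.165]
wrist_force: [-2.6, 0.3, 6.2]
width: 0.714
```

```bash
python3 - <<'E'
from h import *
go([.6155,-.0294,.195],-1.68)
im,d,i=snap('scene','s11')
cv2.imwrite('pics/s11c.png',cv2.resize(im[90:240,170:330],None,fx=4,fy=4,interpolation=cv2.INTER_CUBIC))
E
```

```text
t 15.45 pos [ 0.6157 -0.0291  0.1946] ydir [-0.109 -0.994 -0.   ] turn [0.0002 0.0002 0.0005] shift cm (cur axes) [-0.04  0.03  0.02] (final axes) [-0.04  0.03  0.02] w 0.714 F [-2.6  0.3  6.2] q6 1.59
```

View pics/s11c.png

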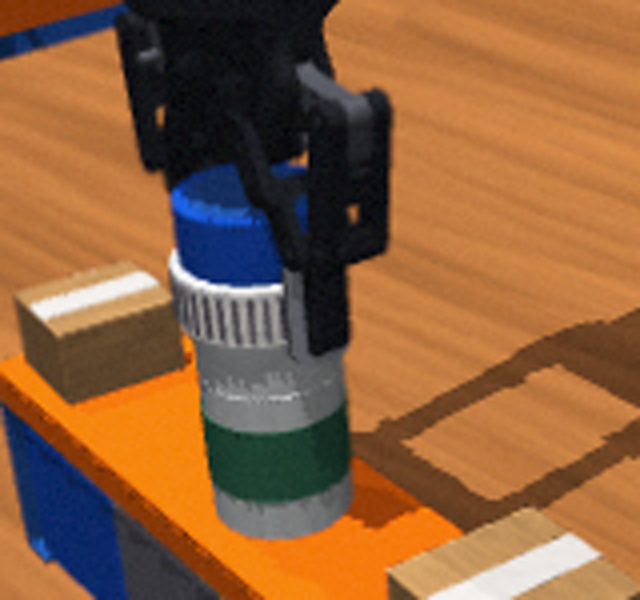

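The lid is home: contact at the expected height with +6 N, and the collar is level on the rim with the can unmoved. Releasing the collar.

arm_command(series=[[[0,0,0,0,0,0,0.8],[0,0,0,0,0,0,0.9],[0,0,0,0,0,0,1],[0,0,0,0,0,0,1],[0,0,0,0,0,0,1]]])

```text
time: 16.0
tool_pos: [0.6167, -0.0292, 0.1954]
tcp_rot: [-2.168, 0.118, 2.162]
wrist_force: [-0.3, -0.5, 0.4]
width: 0.999
```

```bash
python3 - <<'E'
from h import *
go([.6155,-.0294,.226],-1.68)
im,d,i=snap('scene','s12');snap('wrist','w12')
cv2.imwrite('pics/s12c.png',cv2.resize(im[90:240,170:330],None,fx=4,fy=4,interpolation=cv2.INTER_CUBIC))
E
```

```text
t 16.00 pos [ 0.6167 -0.0292  0.1954] ydir [-0.109 -0.994 -0.001] turn [ 0.0002 -0.0027  0.0006] shift cm (cur axes) [-3.06  0.03  0.11] (final axes) [-3.06  0.04  0.12] w 0.999 F [-0.3 -0.5  0.4] q6 1.59
```

View pics/s12c.png

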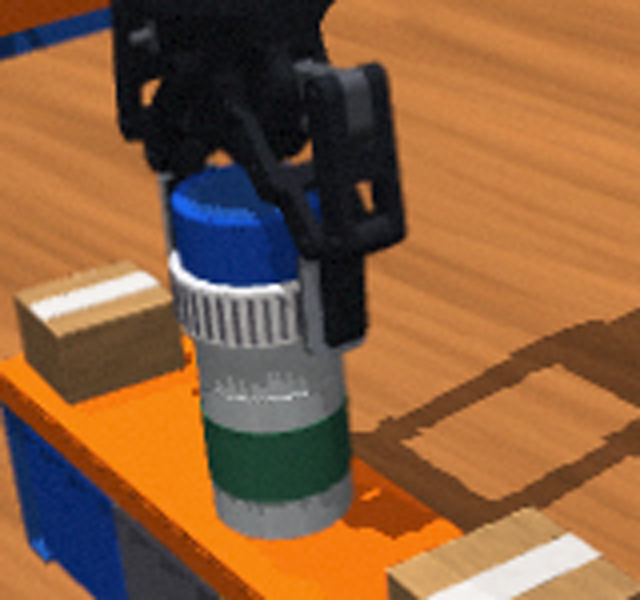

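View pics/w12.png

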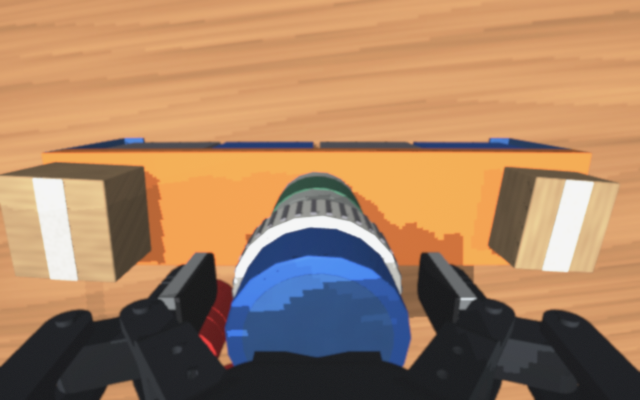

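The collar is released; the lid sits level with the cap still on at (320,300), centred between the fingers. Now I'll raise to cap height, keeping the tips above the collar top at z=0.207.

arm_command(series=[[[0,-0.003,0,-0.7,0,0.1,1],[0,0,0,-1,0,0,1],[0,0,0,-0.9,0,0,1],[0,0,0,-0.3,0,0,1],[0,0,0,0,0,0,1]]])

```text
time: 16.6
tool_pos: [0.6162, -0.0291, 0.228]
tcp_rot: [-2.166, 0.118, 2.164]
wrist_force: [0.6, -0.1, 0.5]
width: 1.001
```

```bash
python3 - <<'E'
from h import *
go([.6155,-.0294,.227],-1.68)
E
```

```text
t 16.60 pos [ 0.6162 -0.0291  0.228 ] ydir [-0.109 -0.994 -0.001] turn [ 0.0002 -0.001   0.0006] shift cm (cur axes) [0.1  0.04 0.06] (final axes) [0.1  0.04 0.06] w 1.001 F [ 0.6 -0.1  0.5] q6 1.59
```

arm_command(series=[[[0,0,0,0.1,0,0.05,0.8],[0,0,0,0,0,0,0.7],[0,0,0,0,0,0,0.6],[0,0,0,0,0,0,0.3],[0,0,0,0,0,0,0],[0,0,0,0,0,0,0]]], newtons=30)

```text
time: 17.2
tool_pos: [0.616, -0.0291, 0.2277]
tcp_rot: [-2.168, 0.118, 2.162]
wrist_force: [-1.5, 0.9, 2.1]
width: 0.646
```

```bash
python3 - <<'E'
from h import *
go([.6155,-.0294,.227],-1.68)
im,d,i=snap('scene','s13')
cv2.imwrite('pics/s13c.png',cv2.resize(im[90:240,170:330],None,fx=4,fy=4,interpolation=cv2.INTER_CUBIC))
E
```

```text
t 17.20 pos [ 0.616  -0.0291  0.2277] ydir [-0.109 -0.994 -0.001] turn [ 0.0002 -0.0024  0.0006] shift cm (cur axes) [0.07 0.03 0.05] (final axes) [0.07 0.03 0.05] w 0.646 F [-1.5  0.9  2.1] q6 1.59
```

View pics/s13c.png

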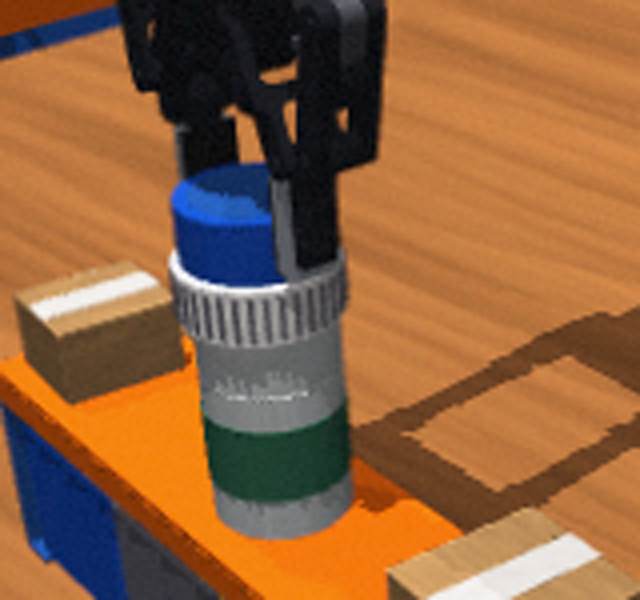

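The fingers grip the blue cap only (width 0.646, about 55 mm), with the tips above the collar. Lifting slowly and straight.

arm_command(series=[[[0,0,0,-0.2,0,0,0],[0,0,0,-0.3,0,0,0],[0,0,0,-0.3,0,0,0],[0,0,0,-0.3,0,0,0]]])

```text
time: 17.65
tool_pos: [0.6148, -0.029, 0.2369]
tcp_rot: [-2.163, 0.118, 2.167]
wrist_force: [1.2, -0.8, -1.0]
width: 0.652
```

```bash
python3 - <<'E'
from h import *
go([.616,-.0291,.298],-1.68)
im,d,i=snap('scene','s14')
cv2.imwrite('pics/s14c.png',cv2.resize(im[90:240,170:330],None,fx=4,fy=4,interpolation=cv2.INTER_CUBIC))
E
```

```text
t 17.65 pos [ 0.6148 -0.029   0.2369] ydir [-0.109 -0.994 -0.   ] turn [0.0002 0.0015 0.0005] shift cm (cur axes) [-6.11 -0.01 -0.11] (final axes) [-6.11 -0.01 -0.12] w 0.652 F [ 1.2 -0.8 -1. ] q6 1.59
```

View pics/s14c.png

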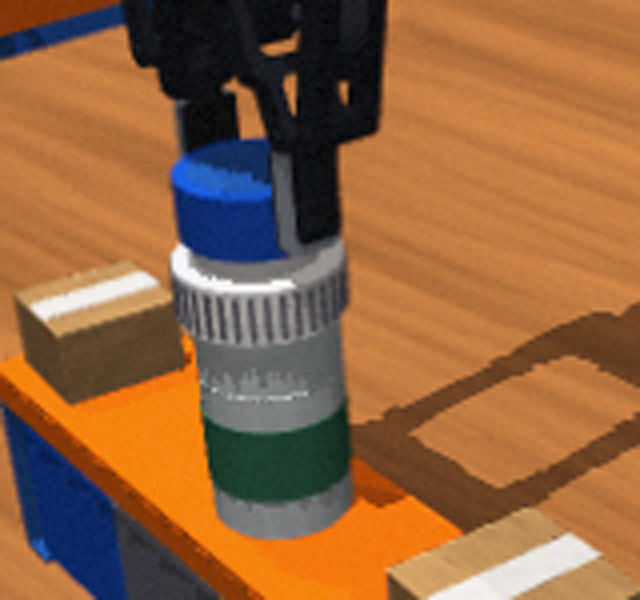

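The cap is rising alone and the lid has stayed seated. I'll correct 1 mm sideways and lift about 6.5 cm more.

arm_command(series=[[[0,0.001,0,-0.3,0,-0.08,0],[0,0,0,-0.4,0,0,0],[0,0,0,-0.6,0,0,0],[0,0,0,-1,0,0,0],[0,0,0,-1.2,0,0,0],[0,0,0,-1.2,0,0,0],[0,0,0,-1,0,0,0],[0,0,0,-0.5,0,0,0],[0,0,0,0,0,0,0],[0,0,0,0,0,0,0]]])

```text
time: 18.7
tool_pos: [0.6167, -0.0292, 0.3079]
tcp_rot: [-2.17, 0.118, 2.16]
wrist_force: [-0.2, 0.4, -0.9]
width: 0.649
```

arm_command(series=[[[0,0,0,0,0,0,0],[0,0,0,0,0,0,0],[0,0,0,0,0,0,0],[0,0,0,0,0,0,0]]])

```text
time: 19.1
tool_pos: [0.6157, -0.0291, 0.3057]
tcp_rot: [-2.166, 0.118, 2.164]
wrist_force: [-0.2, -0.2, -0.2]
width: 0.652
```

```bash
python3 - <<'E'
from h import *
go([.616,-.0291,.298],-1.68)
im,d,i=snap('scene','s15');snap('wrist','w15');t,td,ti=snap('top','t15')
cv2.imwrite('pics/s15c.png',cv2.resize(im[60:240,170:340],None,fx=3.3,fy=3.3,interpolation=cv2.INTER_CUBIC))
s=bot.read_state(); print(s['tool_pos'],abs(s['joint_vel']).max())
P=cloud('scene',d,i); v,u=np.mgrid[:400,:640]
m=(abs(P[...,0]-.615)<.04)&(abs(P[...,1]+.029)<.04)&(P[...,2]>.18)&(P[...,2]<.24)
q=P[m]; print('lid',m.sum(),'z pct',np.percentile(q[:,2],[1,25,50,75,99]).round(4),cv2.minEnclosingCircle(q[:,:2].astype(np.float32)))
E
```

```text
t 19.10 pos [ 0.6157 -0.0291  0.3057] ydir [-0.109 -0.994 -0.001] turn [ 0.0002 -0.0006  0.0005] shift cm (cur axes) [ 0.77 -0.   -0.03] (final axes) [ 0.77 -0.   -0.03] w 0.652 F [-0.2 -0.2 -0.2] q6 1.59
[ 0.61579295 -0.02911867  0.3059307 ] 0.002783654274073048
lid 1489 z pct [0.1806 0.1972 0.2083 0.2188 0.2215] ((0.619044303894043, -0.028893454000353813), 0.03200986236333847)
```

View pics/s15c.png

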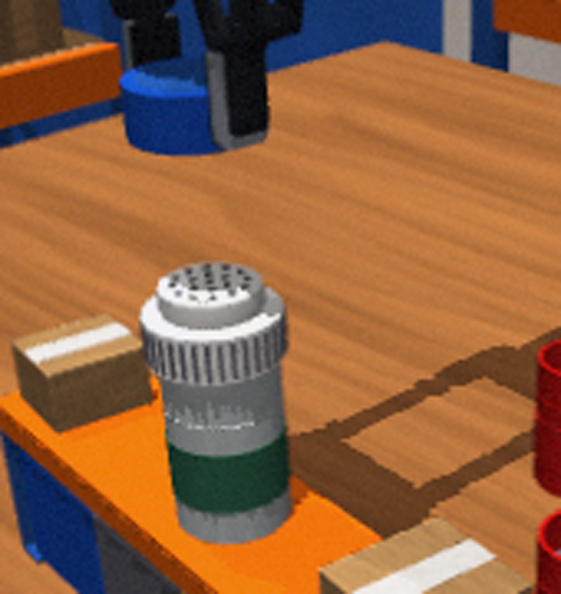

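View pics/w15.png

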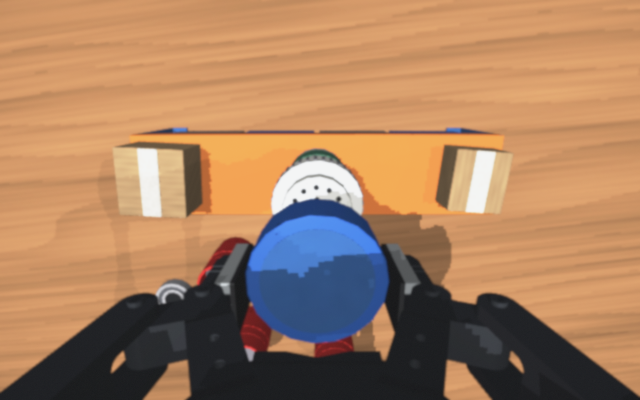

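The cap is held still 78 mm above its seat. The neck top reads z≈0.2195–0.2215 against 0.219 expected when home, and the lid is level on the can. Handing in.

```bash
python3 -c "
from workcell import bot
bot.finish_job()"
```

```text
the job is handed in; nothing more can be done
```

The job is handed in at about 19 s on the robot's clock; it reports no verdict. The green-banded canister is on the ledge between the cartons with the vented lid seated, and the gripper is holding the blue cap over it. I stood the can on the ledge, seated the double lid by its white collar, then lifted off the cap alone.

**Last checks:**
- **Cap:** it is held about 78 mm above where it sat, with almost no joint motion (under 0.003 rad/s). It is nearly in line with the can's axis.
- **Lid:** it looks level on the rim in the last scene picture. The neck top read about 0.2195–0.2215 m, against 0.219 m expected when fully home. On insertion the lid stopped at the expected height with about 6 N.
- **Canister:** it is upright, about 1–2 mm from the ledge's midline.
- **Cartons and bearing:** the cartons look unmoved in the later pictures and the fingers never went near them. I did not re-measure them or the bearing at the end.

**Disagreements:**
- The wrist camera read x about 2–3 mm higher than the top camera, so I gripped at the mean of the two.
- The lid's centre measured from the last scene picture came out about 3.5 mm further in x than the top view's can centre. I put this down to camera calibration and the one-sided view.
- While lining up for the can, the arm drifted about 15 mm sideways. I corrected that before gripping, and there was no contact.

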